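Refit and prime a soap pump

ROBOT

A 6-joint arm with a two-finger parallel gripper is mounted at the origin on a cart in front of the work surface, level with it; the furniture and walls round the work are solid. World frame = base frame: x ahead of the robot, y to its left, z up, the work surface at z = 0. Lengths are in mm, angles in rad, forces in N, time in s.
With the tool pointing down it reaches from about 375 to 925 mm from the base axis. Payload 5.7 kg.
Tool frame: the origin (TCP) lies at the very end of the fingers, on their centre line; the grasp point (between the pads) lies 19 mm behind it; z points along the fingers, y is the line along which they close (so a half turn about z gives the same grasp; the last joint's range is limited). The gripper opens to 88 mm and grips with 3 to 60 N. Pads are 20 mm wide; open, the fingers measure 115 mm over their backs; the gripper's body (75 mm by 178 mm) begins 61 mm behind the grasp point.
Start: joints at [0.993, 0.359, 1.51, -0, 1.272, -0.115], TCP at [267.861, 536.855, 222.623] pointing down, gripper open.
Joint ranges: [-2.97, 2.97], [-1.01, 2.36], [0.21, 2.38], [-0.96, 4.11], [0.2, 2.71], [-2.98, 2.98]. Speed limits (rad/s): [2.39, 2.39, 3.14, 3.14, 3.14, 3.14].

INTERFACE

Orientations are given as [roll, pitch, yaw] about the fixed x, y, z axes, in that order (R = Rz(yaw) Ry(pitch) Rx(roll)).
In Python, from workcell import bot gives the robot as it stands. Calls block until the motion is done:
- bot.movep(position, orientation): joint-space move of the TCP to a pose.
- bot.move_linear(position, frame=None, v=150, guard=None): straight line of the TCP; frame=None keeps the orientation; v is the mean speed in mm/s. With guard (N) it stops when the force on the tool has changed by that much, and returns True; else False.
- bot.move_j(angles): joint-space move.
- bot.command_gripper(opening, squeeze=None): finger opening in mm; squeeze is the grip in N (None keeps the last); returns when the fingers have stopped.
- bot.wait(seconds).
- bot.inverse_kinematics(position, orientation): joint angles nearest the present ones, or None.
- bot.observe(): the state.
- bot.grab_frame(name): name is "scene" or "side" or "wrist"; returns a dict with "color" (400x640x3 uint8, red, green, blue), "fx", "fy", "cx", "cy" (pixels), "k1" (the pictures are not rectified: a ray, as slopes to the right and down, at radius r is drawn at 1 + k1 r^2 times it, then the intrinsics apply), "R" (3x3) and "t" (3): a world point X has camera coordinates R X + t; the wrist camera has in their place "hand_eye" (4x4, takes a point from camera to tool coordinates, whose origin is the TCP and whose axes are the flange's). Camera axes: x right, y down, z forward; pixel columns grow to the right and rows downward; lengths in mm; the calibration is good to about 2 mm. A picture is of the moment at which its call begins: read the wrist's pose just before it. There is no depth.
A pose or a line that the arm cannot do raises bot.Unreachable and nothing moves.
- bot.close_job(): hands the job in; it is judged then, once.
The state is a dict: "t": time; "joint_positions": joint angles; "qvel": joint speeds; "effort": joint torques, N m; "ee_pos": TCP position; "ee_rot": TCP orientation; "ft_force": force on the tool from outside, world axes, zero at the start; "wrist_torque": the same for the moment, N m; "gripper_width": finger opening in mm; "gripper_force": force on a finger pad.
Only numpy, scipy, OpenCV 4.12 (cv2) and the standard library are available. Lean on these libraries where they do the work, as an engineer would, in place of code of your own. Each camera call takes 0.05 s, during which the arm holds its last target. There are 200 camera calls.

TASK

One of the two soap dispensers in the caddy has lost its pump head, which was rinsed and left lying on its side on the worktop. Stand the head upright on the worktop and let go of it, take it again, and push it fully down over the bare stem, with its spout pointing forward over the drip strip just like its neighbour's. Then prime the pump with a full press down on the head, let it spring back up, and leave the dark mug and the glass tumbler nearby where they stand.

Things in the scene. Friction and masses are not known exactly. Their poses are not given: they have to be found in the camera images.
- pump_head: loose steel pump head, 120 g: cylinder 40 mm wide, 84 mm tall. Origin: centre of its open foot; z runs up to the flat closed top; a 13 mm thick spout leaves towards its -x at z = 70, reaches 76 mm from the axis and turns down to z = 52. Blind bore from the foot, 46 mm deep: 28 mm wide for 18 mm, then 23 mm. Starts lying on its side on the worktop, its z level, spout tip on the worktop
- head_seat (a point): the centre of the bore's inner end in the pump head, 46 mm above its foot; it lies on the stem's tip when the head is fully on
- spout_tip (a point): the lower end of the spout of the loose head, at its own (-69, 0, 52) mm
- open_bottle: the fixed amber glass dispenser whose stem is bare: bottle 74 mm in diameter with a steel closure 47 mm in diameter whose top is 118 mm above the bottle's foot. Origin at the centre of its foot, z up; its own -x is the front, where the spout has to point. It may be the left or the right one in the caddy.
- stem_top (a point): the tip of the bare stem, 178 mm above that bottle's foot: an upright white plastic pin 19 mm in diameter, 60 mm of it exposed, coned to 10 mm at the tip
- stem (a joint): how far the sprung stem is pressed down: 0 is up, 0.012 m is the stop; it needs about 2 N to start and 5.5 N at the stop. The head moves down with it.
- full_bottle: the fixed dispenser beside it, 112 mm away, same bottle complete with its pump head, 216 mm tall above its foot, spout to its own -x
- caddy: fixed oak tray, 165 mm deep (x), 235 mm wide (y), rim 24 mm high, floor 12 mm above the worktop, with a ribbed steel drip strip along its front; origin at the centre of its underside, its own -x is the front
- mug: loose dark grey mug, 80 mm wide, 91 mm tall, handle at one side; origin at the centre of its foot
- tumbler: loose glass tumbler, 77 mm wide, 94 mm tall; origin at the centre of its foot

How it is judged:
By the outcome, as a careful person would: the job done as asked, in the order asked, and still so for the second after the job is handed in, with the robot touching nothing.
It also fails if it takes over 72 s, if anything falls off the work surface, if the arm or the gripper's body presses on something with over 40 N, if the wrist force passes 120 N, or if a joint passes its speed limit or range.

## Working session

There is one attempt and no reset: what is moved stays moved. The work goes in short steps, each a Python script; the robot and the scene stay as the last script left them, time stands still between calls to the robot, and variables do not carry over. Pictures are saved under pics/ and viewed, at most 10 in all, crops included, and the job is handed in when it is done.

```bash
mkdir -p pics; ls
python3 - <<'E'
from workcell import bot
import cv2
s=bot.observe();print(s)
for n in("scene","side","wrist"):
    f=bot.grab_frame(n);cv2.imwrite(f"pics/{n}0.png",f["color"][...,::-1])
    print(n,{k:v for k,v in f.items() if k!="color"})
E
```

```text
pics
{'t': 0.0, 'joint_positions': array([ 9.92926656e-01,  3.59491382e-01,  1.51140090e+00, -9.51176803e-06,
        1.27248029e+00, -1.15132631e-01]), 'qvel': array([ 3.79398804e-04,  1.15201939e-03,  1.28366253e-03, -5.23889743e-05,
        1.17246061e-03, -5.87465941e-04]), 'effort': array([ 1.23616053e-05, -5.15375233e+01, -2.70736992e+01,  6.76524919e-02,
        3.49544710e-02, -1.42946155e-04]), 'ee_pos': array([267.49969727, 536.32363936, 221.82968973]), 'ee_rot': array([-3.13982347e+00, -1.95447988e-04,  2.67885824e+00]), 'ft_force': array([ 0.48721531,  0.03943567, -0.24476294]), 'wrist_torque': array([ 0.03522819, -0.0416527 , -0.03257825]), 'gripper_force': 0.0, 'gripper_width': 87.94999190663918}
scene {'fx': 384.41278837225565, 'fy': 384.41278837225565, 'cx': 322.4369237521659, 'cy': 203.42313775829095, 'k1': -0.022367391747028943, 'R': array([[ 0.86201202, -0.50686522, -0.00478823],
       [-0.36794059, -0.61919344, -0.69369965],
       [ 0.34864738,  0.59973922, -0.72024847]]), 't': array([-482.87402987,  297.21003979,  814.65496638])}
side {'fx': 426.91009648957004, 'fy': 426.91009648957004, 'cx': 321.06110491169204, 'cy': 196.70668762779403, 'k1': 0.03969923571930705, 'R': array([[-0.95733302, -0.28813493,  0.02217557],
       [-0.185213  ,  0.55284589, -0.81243927],
       [ 0.22183246, -0.78188214, -0.58262396]]), 't': array([563.0909169 , 204.90519732, 830.09128778])}
wrist {'fx': 346.1933908377958, 'fy': 346.1933908377958, 'cx': 312.6226816290937, 'cy': 197.29378531022203, 'k1': -0.046363413103435336, 'hand_eye': array([[ 5.04742848e-04, -9.70167844e-01, -2.42433702e-01,
         6.57387461e+01],
       [ 9.99999749e-01,  6.10374269e-04, -3.60604842e-04,
         8.67737247e-01],
       [ 4.97822515e-04, -2.42433459e-01,  9.70167908e-01,
        -1.61535323e+02],
       [ 0.00000000e+00,  0.00000000e+00,  0.00000000e+00,
         1.00000000e+00]])}
```

View pics/scene0.png

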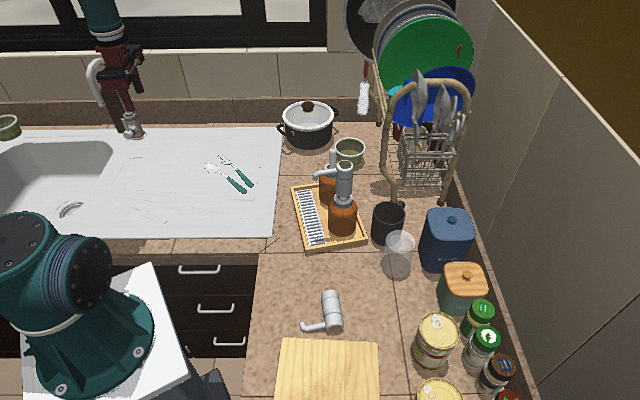

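View pics/side0.png

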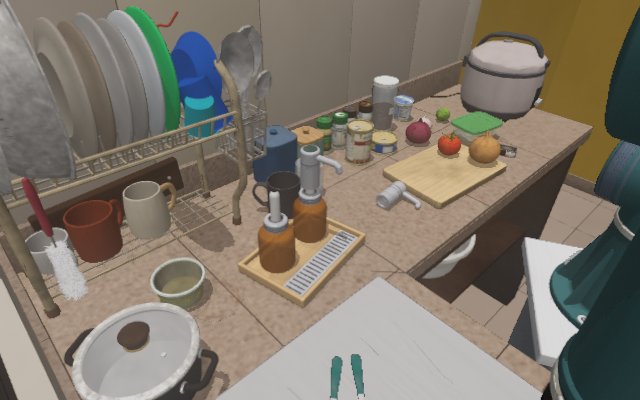

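The scene view shows the head lying at about (330,312) with its spout tip near (305,328). In the caddy, the nearer bottle at (343,200) is complete and the farther one, with its stem near (332,160), is bare. The side view shows the bare stem tip at (275,195) and the head at (393,196).

```bash
cat > h.py <<'E'
import numpy as np, cv2
from workcell import bot
from scipy.spatial.transform import Rotation as Ro
def cam(n):
    s=bot.observe(); f=bot.grab_frame(n)
    if n=="wrist":
        T=np.eye(4);T[:3,:3]=Ro.from_euler('xyz',s["ee_rot"]).as_matrix();T[:3,3]=s["ee_pos"]
        M=T@f["hand_eye"]; f["R"]=M[:3,:3].T; f["t"]=-f["R"]@M[:3,3]
    f["C"]=-f["R"].T@f["t"]; return f
def ray(f,p):
    d=np.array([(p[0]-f["cx"])/f["fx"],(p[1]-f["cy"])/f["fy"]]);u=d.copy()
    for _ in range(20): u=d/(1+f["k1"]*(u@u))
    v=f["R"].T@np.array([u[0],u[1],1]); return f["C"],v/np.linalg.norm(v)
def plane(f,p,z):
    c,v=ray(f,p); return c+v*(z-c[2])/v[2]
def tri(*fp):
    A=np.zeros((3,3));b=np.zeros(3);L=[ray(f,p) for f,p in fp]
    for c,v in L: P=np.eye(3)-np.outer(v,v);A+=P;b+=P@c
    x=np.linalg.solve(A,b); return x,[round(float(np.linalg.norm(np.cross(x-c,v))),1) for c,v in L]
def proj(f,X):
    c=f["R"]@np.asarray(X,float)+f["t"];u=c[:2]/c[2];u=u*(1+f["k1"]*(u@u))
    return np.array([u[0]*f["fx"]+f["cx"],u[1]*f["fy"]+f["cy"]])
def crop(f,x,y,w,h,s): return cv2.resize(f["color"][y:y+h,x:x+w,::-1],None,fx=s,fy=s,interpolation=cv2.INTER_CUBIC)
E
python3 - <<'E'
from h import *
a=cam("scene");b=cam("side")
m=np.vstack([np.hstack([crop(a,280,130,100,75,4),crop(b,230,140,100,75,4)]),np.hstack([crop(a,290,275,60,75,4)[:, :240],np.zeros((300,160,3),np.uint8),crop(b,365,165,70,60,5)[:300,:350],np.zeros((300,50,3),np.uint8)])])
cv2.imwrite("pics/m1.png",m)
print(plane(a,(330,312),20),plane(a,(305,328),7),plane(b,(393,196),20))
print(tri((a,(331,151)),(b,(275,193))))
print(a["C"],b["C"])
E
```

```text
[ 461.43773808 -200.79318307   20.        ] [ 398.99917472 -199.80934328    7.        ] [ 458.10662105 -190.9706177    20.        ]
(array([648.63345129, 104.53870926, 183.13067075]), [1.0, 1.0])
[ 241.571533   -549.30208119  790.61638533] [392.87544463 697.99871715 637.61723823]
```

View pics/m1.png

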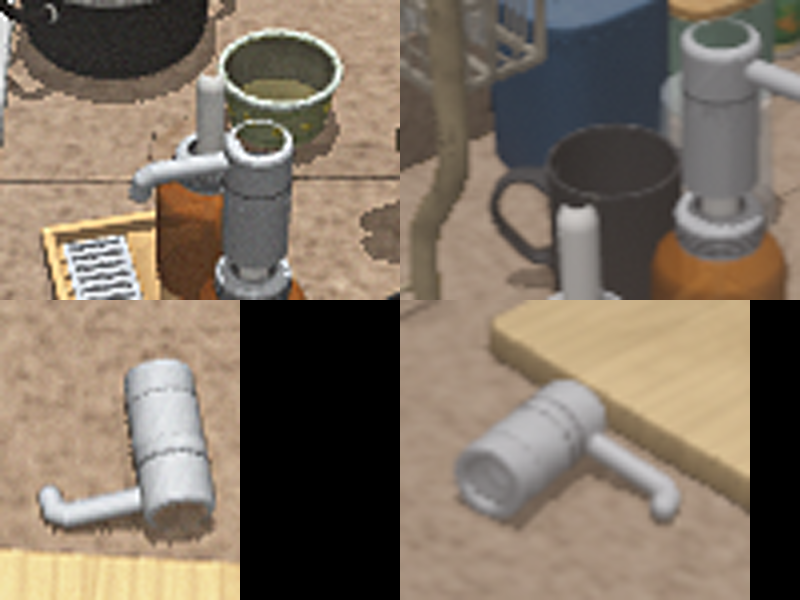

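The crops show the head lying with its foot towards +y and its top towards -y, spout to -x. The bare stem tip is at scene (332,150) and side (274,192), which triangulates to z≈183–190. I'll take closer wrist views of both.

Run:
```python
from h import *
import pickle
D=[np.pi,0,np.pi/2]; F=[]
for i,p in enumerate([(600,70,330),(680,90,330),(450,-175,220),(490,-215,230)]):
    bot.movep(p,D); bot.wait(.2)
    f=cam("wrist");F.append(f)
    s=bot.observe();print(s["t"],s["ee_pos"],s["ee_rot"])
F+= [cam("scene"),cam("side")]
pickle.dump(F,open("F.pkl","wb"))
half=lambda f:cv2.resize(f["color"][...,::-1],(400,250),interpolation=cv2.INTER_AREA)
cv2.imwrite("pics/w1.png",F[0]["color"][...,::-1])
cv2.imwrite("pics/w2.png",np.vstack([np.hstack([half(F[1]),half(F[3])]),np.hstack([half(F[2]),half(F[0])])]))
print(proj(F[2],(460,-195,20)),proj(F[0],(649,104,190)))
```

```text
2.5917 [599.86589691  70.65784913 329.90884955] [-3.14143413e+00 -7.16256894e-05  1.57188379e+00]
3.2667 [679.15189195  89.88368397 330.50851738] [3.14147830e+00 2.93997659e-05 1.57075733e+00]
4.8917 [ 450.76805515 -174.72146196  220.14549381] [3.14110854e+00 1.64761902e-04 1.57187675e+00]
5.4833 [ 489.169094   -214.14883656  229.72050347] [-3.14059811e+00 -6.67152772e-04  1.57121026e+00]
[320.49683857 193.86060975] [368.81191243 150.42476487]
```

View pics/w1.png

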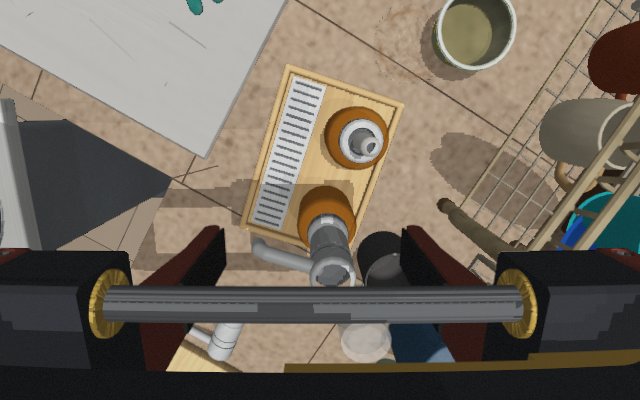

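View pics/w2.png

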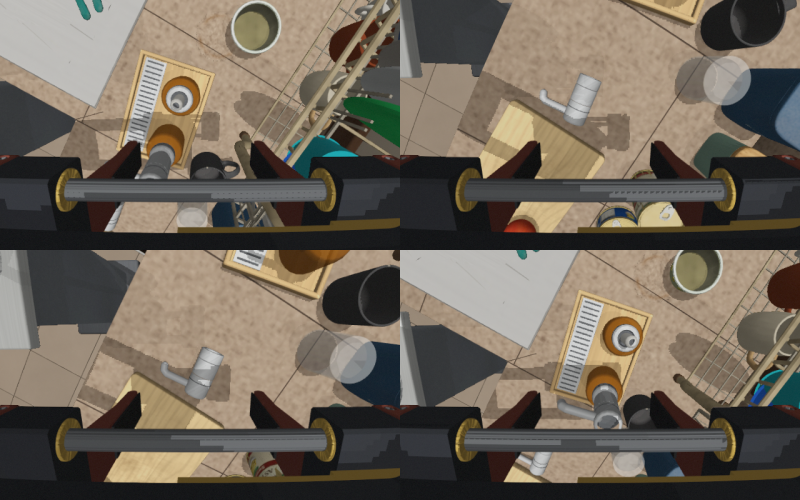

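The wrist views show the caddy turned about -17° with the stem tip near (369,146) in F0. The head's axis is tilted about -15° in F2, centred near (328,195). Next I'll extract these with masks.

Run:
```python
from h import *
import pickle
F=pickle.load(open("F.pkl","rb"))
def seg(f,x,y,w,h,smax,vmin):
    hsv=cv2.cvtColor(f["color"],cv2.COLOR_RGB2HSV);m=np.zeros(hsv.shape[:2],np.uint8)
    m[y:y+h,x:x+w]=((hsv[...,1]<smax)&(hsv[...,2]>vmin))[y:y+h,x:x+w]*255
    m=cv2.morphologyEx(m,cv2.MORPH_CLOSE,np.ones((3,3)))
    c=max(cv2.findContours(m,0,cv2.CHAIN_APPROX_NONE)[0],key=cv2.contourArea)
    return c
out=[]
for i,(x,y,w,h) in ((2,(240,135,130,120)),(3,(205,100,130,120))):
    f=F[i];c=seg(f,x,y,w,h,45,110)
    m=np.zeros((400,640),np.uint8);cv2.drawContours(m,[c],-1,255,-1)
    body=cv2.morphologyEx(m,cv2.MORPH_OPEN,cv2.getStructuringElement(cv2.MORPH_ELLIPSE,(25,25)))
    cb=max(cv2.findContours(body,0,cv2.CHAIN_APPROX_NONE)[0],key=cv2.contourArea)
    r=cv2.minAreaRect(cb);bx=cv2.boxPoints(r)
    print(i,r)
    # world corners at z=20
    print(np.array([plane(f,p,20)[:2] for p in bx]).round(1).tolist())
    far=c[:,0][np.argmin(c[:,0,0])];print("spout",far,plane(f,far,7)[:2])
    g=f.copy();g["color"]=f["color"].copy();cv2.drawContours(g["color"],[c],-1,(255,0,0),1);cv2.drawContours(g["color"],[bx.astype(int)],-1,(0,255,0),1)
    out.append(crop(g,x,y,w,h,3)[:297,:390])
# strip
f=F[0];c=seg(f,240,60,90,175,50,90);r=cv2.minAreaRect(c);bx=cv2.boxPoints(r)
print("strip",r,[plane(f,p,14)[:2].round(1).tolist() for p in bx])
out.append(crop(f,320,100,78,60,5)[:297,:390]); out.append(crop(F[1],245,120,78,60,5)[:297,:390])
cv2.imwrite("pics/m2.png",np.vstack([np.hstack(out[:2]),np.hstack(out[2:])]))
print(tri((F[0],(369,146)),(F[1],(285,163)),(F[4],(332.3,150)),(F[5],(274.3,192))))
```

```text
2 ((324.713623046875, 197.37899780273438), (36.76734924316406, 82.35389709472656), 25.76932716369629)
[[427.0, -232.0], [465.5, -150.4], [500.7, -167.2], [463.6, -250.7]]
spout [256 191] [ 388.56630936 -194.95856588]
3 ((289.67431640625, 160.359375), (37.36930847167969, 81.54061889648438), 23.355562210083008)
[[427.3, -232.5], [464.1, -152.1], [500.1, -167.3], [464.8, -249.3]]
spout [223 147] [ 389.79278089 -186.13550559]
strip ((287.16546630859375, 152.7704620361328), (34.77886199951172, 151.8219757080078), 17.35402488708496) [[506.6, -16.3], [574.4, 183.2], [618.1, 170.1], [554.4, -32.0]]
(array([651.92163853, 107.28798534, 183.98693491]), [1.9, 4.6, 1.8, 3.3])
```

View pics/m2.png

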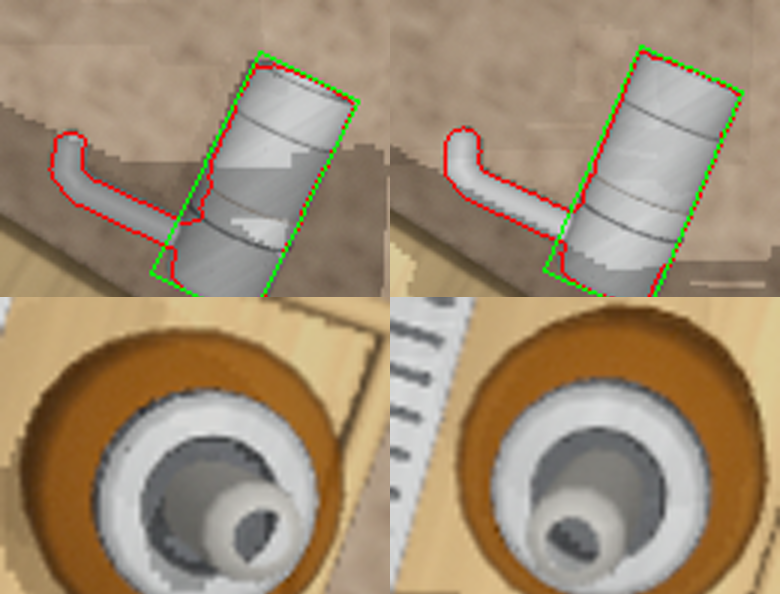

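The masks fit well: the head is 39 mm wide with its axis at about -24.3°. The stem's ring is centred at F0 (371,147.6) and F1 (282,168.2). Next I'll refine the stem, check heights and test IK for the grasp.

```bash
cat >> h.py <<'E'
U=np.array([0,0,1.])
def rpy(z,y):
    z=np.array(z,float);z/=np.linalg.norm(z);y=np.array(y,float);y-=z*(y@z);y/=np.linalg.norm(y)
    return Ro.from_matrix(np.c_[np.cross(y,z),y,z]).as_euler('xyz')
FOOT=np.array([481.7,-161.2,20.]);A=np.array([-.411,-.9116,0]);Cc=np.array([.9116,-.411,0])
L=np.radians(40)
zl=-np.cos(L)*U-np.sin(L)*A; OL=rpy(zl,Cc); GL=FOOT+42*A+12*zl     # lying grasp (TCP)
hd=np.array([.3,-.954,0]);zs=np.cos(L)*hd-np.sin(L)*U; OS=rpy(zs,np.cross(hd,U)*-1)
if np.dot(np.cross(U,hd),Cc)<0: pass
GS=np.array([480,-175,42.])+12*zs
E
python3 - <<'E'
from h import *
import pickle
F=pickle.load(open("F.pkl","rb"))
print("stem",tri((F[0],(371,147.6)),(F[1],(282,168.2))),tri((F[0],(371,147.6)),(F[1],(282,168.2)),(F[4],(332.3,149.5)),(F[5],(274.3,191.7))))
print("head",tri((F[2],(324.7,197.4)),(F[3],(289.7,160.4)),(F[4],(332,312)),(F[5],(392,196))))
# caddy yaw: rim top corners etc
for z,ps in ((24,[(288,66),(403,104)]),(24,[(288,66),(243,225)])):
    q=[plane(F[0],p,z) for p in ps];d=q[1]-q[0];print(q[0][:2],q[1][:2],np.degrees(np.arctan2(d[1],d[0])),np.linalg.norm(d))
# amber bottles / neighbour spout
print("nb spout tip",tri((F[4],(280+138/4,130+190/4)),(F[0],(257,243))))
print("nb top",tri((F[4],(280+262/4,130+137/4)),(F[5],(230+325/4,140+38/4))))
# tool y for standing: rotation about c takes lying y to same handed
print("OLmat\n",Ro.from_euler('xyz',OL).as_matrix().round(2),"\nOS\n",Ro.from_euler('xyz',OS).as_matrix().round(2))
for p,o in ((GL,OL),(GL-80*zl,OL),(GS,OS),(GS+[0,0,100],OS),(GS-80*zs,OS)):
    q=bot.inverse_kinematics(p,o);print(p.round(1),None if q is None else np.round(q,2))
E
```

```text
stem (array([651.89621346, 105.95626343, 183.22482385]), [0.2, 0.2]) (array([651.52452035, 105.57329049, 185.82578167]), [0.5, 1.1, 0.8, 1.4])
head (array([ 464.22672801, -200.29465415,   13.82721205]), [0.6, 0.2, 2.7, 3.1])
[568.39140878 193.43589726] [718.530708   146.72269025] -17.282612753475494 157.23845865295831
[568.39140878 193.43589726] [501.15519289 -20.49644357] -107.44727065008337 224.24931478124245
nb spout tip (array([551.6441047 ,  21.83377728, 201.31710214]), [1.3, 1.3])
nb top (array([617.18363753,  -2.15521012, 226.65568659]), [3.7, 3.7])
OLmat
 [[ 0.31  0.91  0.26]
 [ 0.7  -0.41  0.59]
 [ 0.64  0.   -0.77]] 
OS
 [[-0.19  0.95  0.23]
 [ 0.61  0.3  -0.73]
 [-0.77  0.   -0.64]]
[ 467.6 -192.5   10.8] [-0.97  0.72  1.83  0.66  1.1  -1.01]
[ 446.5 -239.3   72.1] [-1.05  0.63  1.76  0.58  1.26 -0.95]
[ 482.8 -183.8   34.3] None
[ 482.8 -183.8  134.3] None
[ 464.4 -125.3   85.7] None
```

Run:
```python
from h import *
for Ld in (30,40,50):
  L=np.radians(Ld)
  for sg in (1,-1):
    zl=-np.cos(L)*U-np.sin(L)*A; p=FOOT+42*A+12*zl
    ql=[bot.inverse_kinematics(p-k*zl,rpy(zl,sg*Cc)) for k in (0,80)]
    res=[]
    for pos in ((480,-175,42),(430,-100,42),(540,-200,42)):
      for th in range(-120,121,20):
        h=np.array([np.cos(np.radians(th)),np.sin(np.radians(th)),0]);zs=np.cos(L)*h-np.sin(L)*U
        o=rpy(zs,sg*np.cross(U,h)*1)
        q=[bot.inverse_kinematics(np.array(pos)+12*zs+dz,o) for dz in (np.zeros(3),-80*zs,np.array([0,0,100]))]
        if all(x is not None for x in q): res.append((pos[:2],th,np.round(q[0],2).tolist()))
    print(Ld,sg,[x is not None for x in ql]);[print("   ",r) for r in res]
print(np.cross(U,A),Cc)
```

```text
30 1 [True, True]
    ((480, -175), -120, [0.05, 0.91, 1.61, -0.82, 1.44, 1.05])
    ((480, -175), 20, [-1.21, 0.89, 2.33, 1.62, 1.05, 1.48])
    ((480, -175), 40, [-1.17, 0.84, 2.08, 1.16, 1.13, 1.81])
    ((480, -175), 60, [-1.08, 0.86, 1.83, 0.86, 1.32, 1.96])
    ((480, -175), 80, [-0.96, 0.91, 1.61, 0.66, 1.53, 2.0])
    ((480, -175), 100, [-0.84, 0.96, 1.41, 0.48, 1.72, 1.95])
    ((480, -175), 120, [-0.7, 1.01, 1.25, 0.31, 1.88, 1.85])
    ((430, -100), -120, [0.18, 0.89, 1.69, -0.73, 1.45, 1.15])
    ((430, -100), -100, [0.29, 0.85, 1.89, -0.95, 1.26, 1.19])
    ((430, -100), 40, [-1.22, 0.87, 2.28, 1.23, 1.04, 1.56])
    ((430, -100), 60, [-1.1, 0.84, 2.04, 0.89, 1.2, 1.81])
    ((430, -100), 80, [-0.96, 0.86, 1.82, 0.67, 1.39, 1.89])
    ((430, -100), 100, [-0.82, 0.9, 1.63, 0.5, 1.58, 1.89])
    ((430, -100), 120, [-0.67, 0.94, 1.48, 0.33, 1.73, 1.82])
    ((540, -200), -120, [0.01, 0.94, 1.47, -0.84, 1.49, 0.96])
    ((540, -200), 20, [-1.09, 0.85, 2.2, 1.65, 1.04, 1.67])
    ((540, -200), 40, [-1.08, 0.84, 1.95, 1.19, 1.15, 1.94])
    ((540, -200), 60, [-1.01, 0.88, 1.7,
[... 6507 characters left out ...]
1.78, 0.42, 1.28, -1.16])
    ((430, -100), 120, [-0.62, 0.74, 1.65, 0.27, 1.41, -1.28])
    ((540, -200), -120, [-0.1, 0.76, 1.58, -0.67, 1.22, -2.34])
    ((540, -200), -100, [-0.06, 0.7, 1.76, -0.87, 0.99, -2.41])
    ((540, -200), 0, [-0.78, 0.59, 2.26, 2.04, 0.53, -1.17])
    ((540, -200), 20, [-0.89, 0.61, 2.13, 1.39, 0.67, -0.92])
    ((540, -200), 40, [-0.92, 0.65, 1.95, 0.99, 0.88, -0.83])
    ((540, -200), 60, [-0.88, 0.7, 1.76, 0.74, 1.1, -0.85])
    ((540, -200), 80, [-0.82, 0.77, 1.57, 0.56, 1.31, -0.94])
    ((540, -200), 100, [-0.74, 0.83, 1.41, 0.41, 1.5, -1.07])
    ((540, -200), 120, [-0.64, 0.88, 1.28, 0.26, 1.64, -1.23])
[ 0.9116 -0.411   0.    ] [ 0.9116 -0.411   0.    ]
```

IK shows the natural way to stand it up. I grasp with the tool leaning about 42°, then make nearly a half turn of the last joint about the leaning tool axis, keeping the gripper body on the clear -y side throughout. I'll check clearance to the fruit and then act.

```bash
cat >> h.py <<'E'
L=np.radians(42)
zl=-np.cos(L)*U-np.sin(L)*A; OL=rpy(zl,Cc); GL=FOOT+42*A+12*zl
hd=-A;zs=np.cos(L)*hd-np.sin(L)*U; OS=rpy(zs,np.cross(U,hd))
SP=np.array([470,-125,42.]);GS=SP+12*zs
E
python3 - <<'E'
from h import *
import pickle
F=pickle.load(open("F.pkl","rb"))
print("apple",plane(F[3],(192,360),30),plane(F[4],(345,345),20))
for p,o in ((GL,OL),(GL-100*zl,OL),(GL+140*U,OL),(GS,OS),(GS+110*U,OS),(GS-90*zs,OS)):
    q=bot.inverse_kinematics(p,o);print(p.round(1),None if q is None else np.round(q,2))
bot.command_gripper(66,squeeze=30)
bot.movep(GL-100*zl+20*U,OL); bot.move_linear(GL-60*zl); hit=bot.move_linear(GL,v=60,guard=5)
s=bot.observe();print(hit,s["t"],s["ee_pos"]-GL,s["ft_force"])
f=bot.grab_frame("side"); g=bot.grab_frame("scene")
cv2.imwrite("pics/g1.png",np.hstack([cv2.resize(f["color"][110:260,310:510,::-1],(400,300)),cv2.resize(g["color"][240:390,230:430,::-1],(400,300))]))
E
```

```text
apple [ 339.6410595  -446.19765702   30.        ] [ 449.42126115 -280.17976423   20.        ]
[ 467.7 -192.2   11.1] [-0.99  0.74  1.82  0.68  1.13 -1.03]
[ 440.2 -253.2   85.4] [-1.08  0.64  1.73  0.58  1.32 -0.97]
[ 467.7 -192.2  151.1] [-0.99  0.51  1.77  0.62  1.36 -0.85]
[ 473.7 -116.9   34. ] [-0.94  0.73  1.92  0.79  1.15  2.04]
[ 473.7 -116.9  144. ] [-0.94  0.52  1.88  0.73  1.32  2.22]
[ 446.2 -177.8   94.2] [-1.05  0.63  1.84  0.67  1.31  2.12]
False 8.525 [ 0.12925009 -0.3831844   0.12441471] [-0.48327315 -0.34259491 -0.40577885]
```

View pics/g1.png

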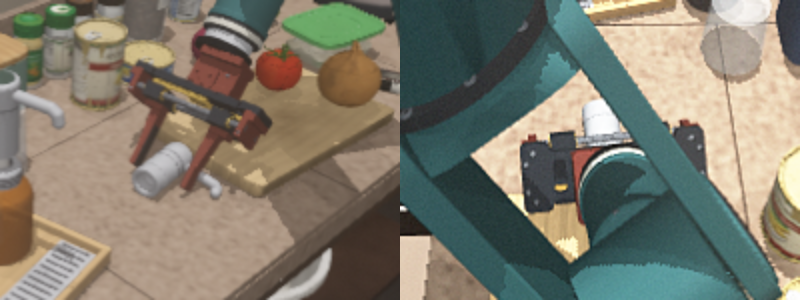

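The fingers straddle the head's barrel, with the spout outside the right finger (side crop near (210,185)). I'll grip, lift and turn it upright.

Run:
```python
from h import *
bot.command_gripper(30,squeeze=30);s=bot.observe();print(s["gripper_width"],s["gripper_force"],s["ft_force"])
bot.move_linear(GL+140*U,v=150)
bot.movep(GS+110*U,OS)
bot.move_linear(GS+25*U,v=150)
s=bot.observe();print(s["t"],s["gripper_width"],s["ft_force"])
a=cam("scene");b=cam("side")
p,q=proj(a,SP+25*U),proj(b,SP+25*U);print(p,q)
c=lambda f,p:cv2.resize(f["color"][int(p[1])-60:int(p[1])+60,int(p[0])-80:int(p[0])+80,::-1],(400,300),interpolation=cv2.INTER_CUBIC)
cv2.imwrite("pics/g2.png",np.hstack([c(a,p),c(b,q)]))
```

```text
39.55866298059631 29.906520447693765 [0.00826879 0.51737313 0.74706112]
13.55 39.312751149754604 [ 0.18910263  0.51615247 -1.36499598]
[315.83893618 273.12568074] [385.88306523 194.26088287]
```

View pics/g2.png

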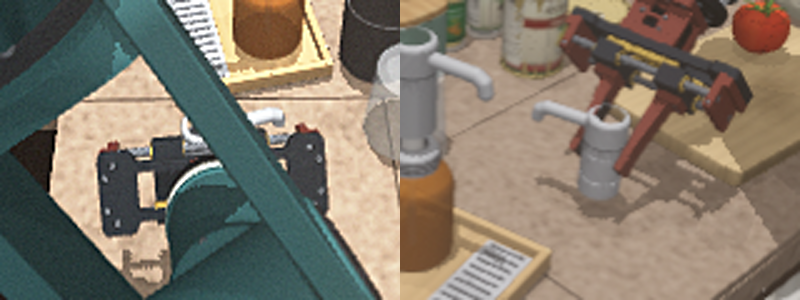

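The head is held upright over the worktop with its spout to the right in the scene view. I'll lower it under guard, release, back off and measure it.

Run:
```python
from h import *
import pickle
hit=bot.move_linear(GS-3*U,v=30,guard=3);s=bot.observe();print(hit,s["ee_pos"]-GS,s["ft_force"])
bot.command_gripper(66);bot.wait(.3);g=bot.observe()["ee_pos"]
bot.move_linear(g-110*zs,v=150)
D=[np.pi,0,-.42];F=[]
for p in ((425,-105,230),(425,-155,230)):
    bot.movep(p,D);bot.wait(.2);F.append(cam("wrist"))
F+=[cam("scene"),cam("side")]
pickle.dump(F,open("G.pkl","wb"));print(bot.observe()["t"])
o=[]
for f in F:
    p=proj(f,SP+20*U);print(p);x=int(np.clip(p[0]-80,0,480));y=int(np.clip(p[1]-60,0,280));print(x,y);o.append(crop(f,x,y,160,120,2.5))
cv2.imwrite("pics/s1.png",np.vstack([np.hstack(o[:2]),np.hstack(o[2:])]))
```

```text
True [0.14525592 0.10746014 0.5200697 ] [-0.87292186 -1.59709461  3.9575242 ]
17.975
[311.74740047 128.15475735]
231 68
[265.63276807 150.17812662]
185 90
[315.8774837  274.38275412]
235 214
[385.64538823 196.01085341]
305 136
```

View pics/s1.png

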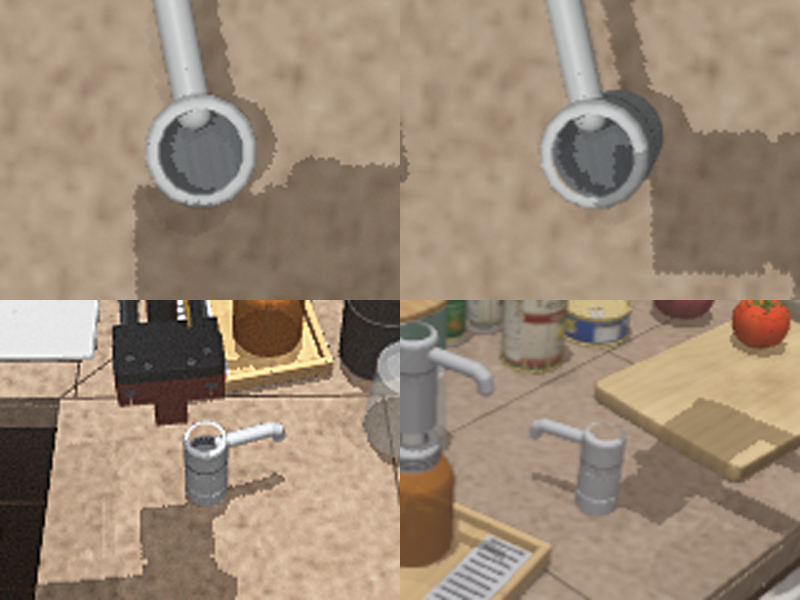

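The head stands upright and free. Its top ring is centred at W0 (311.4,128.4) and W1 (263,150.4), with the spout running upward in both views. Now for pose and yaw.

Run:
```python
from h import *
import pickle
F=pickle.load(open("G.pkl","rb"))
c,e=tri((F[0],(311.4,128.4)),(F[1],(263,150.4)));print("top",c,e)
print([plane(F[0],(311.4,128.4),84),plane(F[1],(263,150.4),84)])
for f,ox,oy,ps in ((F[0],231,68,((188,80),(172,2))),(F[1],185,90,((184,80),(165,2)))):
    q=[plane(f,(ox+x/2.5,oy+y/2.5),70)[:2] for x,y in ps];d=q[1]-q[0];d2=q[1]-plane(f,(0,0),0)[:2]*0-c[:2]
    print(q,np.degrees(np.arctan2(*d[::-1])),np.degrees(np.arctan2(*d2[::-1])))
# tip via fixed cams
t=tri((F[2],(235+277/2.5,214+(431-300)/2.5)),(F[3],(305+(540-400)/2.5,136+(431-300)/2.5)));d=t[0]-c;print("tip",t,np.degrees(np.arctan2(d[1],d[0])),np.hypot(*d[:2]))
```

```text
top [ 470.98069445 -124.95039122   75.25469131] [0.4, 0.4]
[array([ 470.95452404, -125.15842418,   84.        ]), array([ 471.79748863, -126.50521149,   84.        ])]
[array([ 494.96142993, -130.86952646]), array([ 521.38526124, -136.76014336])] -12.567347450665181 -13.186496422519651
[array([ 496.05107821, -131.66519317]), array([ 523.44706575, -137.47345316])] -11.970108064244611 -13.424601842249157
tip (array([ 535.49882639, -140.9571621 ,   61.00929993]), [3.8, 3.8]) -13.933590795601585 66.47410069838719
```

The head is at (471.3,-125.7) with its spout at -13.2°, which agrees with the sag of about 11° expected from its lying pose. I'll regrasp from above and carry it high to the stem.

```bash
cat >> h.py <<'E'
HP=np.array([471.3,-125.7]);ST=np.array([651.8,105.9]);Y0=-.230;Y1=Y0+np.radians(175.7)
E
python3 - <<'E'
from h import *
P=lambda xy,z:np.array([*xy,z])
bot.command_gripper(70)
bot.movep(P(HP,130),[np.pi,0,Y0])
hit=bot.move_linear(P(HP,46),v=100,guard=5);print(hit)
bot.command_gripper(30,squeeze=30);s=bot.observe();print(s["gripper_width"],s["ee_pos"],s["t"])
bot.move_linear(P(HP,326),v=200)
bot.movep(P(ST,326),[np.pi,0,Y1])
bot.move_linear(P(ST,256),v=120);bot.wait(.2)
s=bot.observe();print(s["gripper_width"],s["ee_pos"],s["ee_rot"],s["ft_force"],s["t"])
a=cam("scene");b=cam("side");w=cam("wrist");X=P(ST,200)
o=[]
for f in (a,b):
    p=proj(f,X);print(p);x,y=int(p[0])-50,int(p[1])-60;o.append(crop(f,x,y,100,120,4)[:480,:400]);print(x,y)
cv2.imwrite("pics/i1.png",np.hstack(o))
E
```

```text
False
39.10823264131738 [ 471.43794053 -125.64105554   46.16779256] 20.3917
39.62937037510692 [652.44331887 105.92232737 257.14081952] [3.14090745e+00 1.83908857e-03 2.83648690e+00] [-0.46359149 -0.02433068 -0.73231654] 25.1
[332.16860528 144.70463405]
282 84
[273.14642175 185.82217487]
223 125
```

View pics/i1.png

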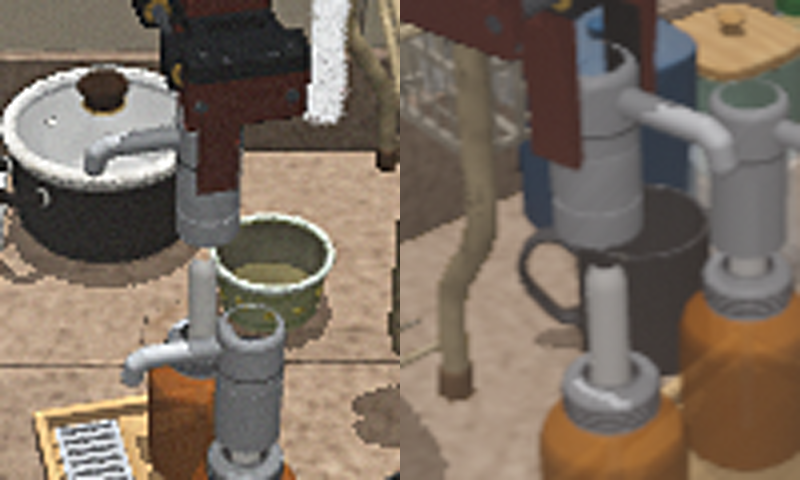

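The head hangs above the stem with its spout parallel to its neighbour's. It looks about 4 mm too far in +x in both views: foot centre against stem is 207 vs 202 in the scene crop and 597 vs 606 in the side crop. All 10 pictures are viewed, so I'll refine this from pixel profiles.

Run:
```python
from h import *
P=lambda z:np.array([*ST,z])
import pickle
a=cam("scene");b=cam("side");pickle.dump([a,b],open("I.pkl","wb"))
for n,f,hr,hc,sr,sc in (("scene",a,(136,139),(320,348),(155,163),(325,341)),("side",b,(176,181),(257,288),(200,208),(266,284))):
    for r in hr: print(n,"head",r,hc[0],f["color"][r,hc[0]:hc[1]].astype(int).tolist())
    for r in sr: print(n,"stem",r,sc[0],f["color"][r,sc[0]:sc[1]].astype(int).tolist())
    print([ (z,proj(f,P(z)).round(1).tolist()) for z in (225,215,190,180,165)])
```

```text
scene head 136 320 [[42, 35, 34], [37, 38, 35], [43, 41, 40], [38, 29, 32], [33, 31, 30], [40, 37, 37], [111, 116, 118], [99, 97, 100], [87, 88, 87], [96, 97, 101], [97, 100, 101], [108, 109, 108], [109, 106, 109], [101, 104, 104], [100, 98, 105], [106, 106, 106], [98, 98, 99], [92, 90, 92], [103, 106, 107], [92, 95, 94], [86, 88, 91], [115, 112, 116], [191, 161, 129], [186, 158, 131], [185, 155, 131], [188, 160, 134], [188, 163, 134], [195, 171, 141]]
scene head 139 320 [[37, 37, 35], [43, 40, 35], [39, 33, 34], [44, 39, 34], [39, 36, 35], [49, 47, 45], [87, 87, 89], [85, 88, 89], [116, 115, 117], [125, 126, 125], [104, 106, 108], [108, 110, 113], [103, 105, 104], [97, 102, 102], [109, 108, 108], [105, 105, 107], [98, 101, 101], [117, 120, 120], [99, 97, 99], [99, 99, 102], [88, 90, 92], [113, 121, 118], [154, 164, 156], [157, 165, 139], [154, 162, 130], [80, 80, 44], [75, 76, 46], [86, 87, 57]]
scene stem 155 325 [[180, 148, 129], [163, 137, 114], [180, 155, 128], [189, 159, 136], [119, 116, 109], [128, 130, 127], [141, 141, 135], [138, 137, 133], [146, 143, 135], [139, 140, 136], 
[... 1541 characters left out ...]
147, 129], [145, 125, 110], [75, 67, 61], [89, 85, 82], [125, 121, 119], [142, 138, 134], [146, 142, 139], [148, 144, 141], [149, 145, 142], [148, 144, 141], [147, 143, 139], [142, 137, 135], [135, 130, 128], [110, 105, 102], [70, 65, 62], [64, 58, 55], [65, 58, 56], [64, 58, 55]]
side stem 208 266 [[116, 98, 83], [107, 91, 78], [82, 70, 62], [69, 63, 60], [112, 108, 104], [140, 135, 132], [146, 142, 138], [148, 144, 141], [150, 145, 143], [150, 145, 142], [147, 143, 140], [143, 139, 136], [137, 133, 129], [116, 113, 109], [80, 75, 71], [66, 59, 56], [66, 60, 57], [65, 58, 56]]
[(225, [272.5, 174.2]), (215, [272.8, 178.9]), (190, [273.4, 190.3]), (180, [273.6, 194.8]), (165, [274.0, 201.4])]
```

Profile centres put the head (+2.3,-1.6) mm from the stem axis. I'll correct that and descend under guard.

```bash
sed -i 's/ST=np.array(\[651.8,105.9\])/ST=np.array([649.5,107.5])/' h.py
python3 - <<'E'
from h import *
P=lambda z:np.array([*ST,z])
bot.move_linear(P(250),v=40);bot.wait(.2)
f0=bot.observe()["ft_force"];print(f0)
for z in (228,212,200,194):
    hit=bot.move_linear(P(z),v=40,guard=6);s=bot.observe();print(z,hit,s["ee_pos"].round(2),(s["ft_force"]-f0).round(2),s["wrist_torque"].round(2),s["gripper_width"])
    if hit: break
print(s["t"])
E
```

```text
[-0.67291065  0.19863335 -1.44482251]
228 False [649.56 107.51 227.97] [ 1.3  -0.73 -0.19] [ 0.03 -0.   -0.05] 39.35133672805514
212 False [649.36 107.48 211.73] [-0.24  0.29  0.62] [ 0.01 -0.05  0.04] 39.62275187113214
200 False [649.26 107.51 199.59] [ 0.78 -0.56  0.93] [-0.02 -0.01  0.  ] 39.184630570672375
194 False [649.2  107.52 193.64] [ 0.12  0.72 -0.29] [ 0.01  0.01 -0.01] 39.41401321210707
27.8667
```

Run:
```python
from h import *
P=lambda z:np.array([*ST,z])
f0=bot.observe()["ft_force"]
for z in (190,187,184,181,178,176):
    hit=bot.move_linear(P(z),v=30,guard=12);bot.wait(.1);s=bot.observe();df=s["ft_force"]-f0;print(z,hit,s["ee_pos"].round(2),df.round(2),s["gripper_width"])
    if hit or df[2]>10: break
bot.move_linear(P(187),v=40);bot.wait(.1);s=bot.observe();print(s["ee_pos"],(s["ft_force"]-f0).round(2))
bot.command_gripper(66);bot.wait(.3)
bot.move_linear(P(300),v=150)
print(bot.observe()["t"])
a=cam("scene");b=cam("side")
import pickle;pickle.dump([a,b],open("J.pkl","wb"))
```

```text
190 False [649.67 107.5  190.22] [ 0.39 -1.09  1.41] 39.461345059199395
187 False [649.77 107.52 187.22] [ 0.92 -0.51  2.27] 39.33218774431265
184 False [649.71 107.52 184.14] [ 1.43 -1.01  3.61] 39.54178563509245
181 False [649.69 107.5  181.12] [1.72 0.02 5.38] 39.38222576091952
178 False [649.71 107.52 178.12] [ 1.96 -0.48  6.36] 39.61399825284585
176 False [649.82 107.53 177.89] [-1.91 -1.47 16.35] 39.163953957624834
[649.32042149 107.48667007 186.47797308] [ 2.08 -1.14  3.25]
32.3333
```

The numbers are as they should be: seated at TCP 190, spring force rising from 2 to 6.4 N, and the stop at 178 (12 mm). Now the priming press with closed fingers.

Run:
```python
from h import *
P=lambda z:np.array([*ST,z])
bot.command_gripper(0,squeeze=20);bot.wait(.1)
bot.move_linear(P(238),v=120);bot.wait(.1);f0=bot.observe()["ft_force"]
for z in (229,227,225,222,219,217,215,214):
    hit=bot.move_linear(P(z),v=30,guard=15);bot.wait(.1);s=bot.observe();df=s["ft_force"]-f0;print(z,hit,s["ee_pos"].round(2),df.round(2))
    if hit or df[2]>14: break
bot.wait(.3)
for z in (222,227,232): bot.move_linear(P(z),v=40);s=bot.observe();print(z,(s["ft_force"]-f0).round(2))
bot.move_linear(P(320),v=150)
bot.movep([480,0,330],[np.pi,0,Y1]);bot.wait(.5);print(bot.observe()["t"])
a=cam("scene");b=cam("side");import pickle;pickle.dump([a,b],open("K.pkl","wb"))
# head silhouette + mug/tumbler unchanged vs start
F=pickle.load(open("F.pkl","rb"))
c0,s0=cv2.imread("pics/scene0.png")[...,::-1],cv2.imread("pics/side0.png")[...,::-1]
d=lambda u,v,r:np.abs(u[r].astype(int)-v[r]).mean().round(1)
print("mug scene",d(c0,a["color"],np.s_[215:245,378:402]),"tumbler",d(c0,a["color"],np.s_[235:278,386:412]),"mug side",d(s0,b["color"],np.s_[178:210,256:288]))
for h in (84,70): print(proj(a,[*ST,144+h]),proj(b,[*ST,144+h]))
D=np.array([np.cos(np.radians(162.5)),np.sin(np.radians(162.5))])
for r in (40,55,69):
    X=[*(ST+r*D),144+70 if r<60 else 144+58]
    for n,f in(("scene",a),("side",b)):
        p=proj(f,X).round().astype(int);print(r,n,p,f["color"][p[1]-6:p[1]+7:2,p[0]].mean(1).round().tolist(),f["color"][p[1]-6:p[1]+7:2,p[0]].ptp(1).tolist() if hasattr(np.ndarray,'ptp') else np.ptp(f["color"][p[1]-6:p[1]+7:2,p[0]].astype(int),axis=1).tolist())
# spout tips by triangulation: extreme steel pixel
for n,f,w in(("scene",a,(300,120,45,45)),("side",b,(265,140,60,50))):
    x,y,ww,hh=w;h=cv2.cvtColor(f["color"],cv2.COLOR_RGB2HSV)[y:y+hh,x:x+ww]
    m=((h[...,1]<30)&(h[...,2]>80)).astype(np.uint8);print(n);print("\n".join(f"{y+i} "+"".join(".#"[v] for v in r) for i,r in enumerate(m)))
```

```text
229 False [649.53 107.49 228.98] [ 1.12  0.8  -0.37]
227 False [649.61 107.52 227.08] [-0.17  0.4   0.65]
225 False [649.61 107.52 225.08] [ 1.19 -0.19  1.05]
222 False [649.64 107.53 222.1 ] [ 0.81 -0.49  1.2 ]
219 False [649.68 107.5  219.13] [0.67 0.27 2.65]
217 False [649.6  107.5  217.07] [ 2.55 -0.41  3.43]
215 False [650.21 107.57 216.2 ] [0.68 0.51 8.91]
214 False [650.46 107.7  216.1 ] [-0.74  0.12 12.92]
222 [2.15 1.01 1.73]
227 [0.95 0.51 0.39]
232 [0.69 0.21 0.58]
40.6167
mug scene 4.4 tumbler 4.8 mug side 37.7
[331.1790255  135.48186895] [273.33073539 173.46865999]
[331.11424397 140.11714927] [273.6691449  180.06499102]Traceback (most recent call last):
  File "<stdin>", line 23, in <module>
AttributeError: `ptp` was removed from the ndarray class in NumPy 2.0. Use np.ptp(arr, ...) instead.
```

Run:
```python
from h import *
import pickle
a=cam("scene");b=cam("side");s0=cv2.imread("pics/side0.png")[...,::-1]
print("mug side left",np.abs(s0[180:208,256:266].astype(int)-b["color"][180:208,256:266]).mean())
for n,f,w in(("scene",a,(298,126,50,38)),("side",b,(255,160,55,50))):
    x,y,ww,hh=w;h=cv2.cvtColor(f["color"],cv2.COLOR_RGB2HSV)[y:y+hh,x:x+ww]
    m=((h[...,1]<30)&(h[...,2]>80)).astype(np.uint8);print(n,x);print("\n".join(f"{y+i} "+"".join(".#"[v] for v in r) for i,r in enumerate(m)))
D=np.array([np.cos(np.radians(162.5)),np.sin(np.radians(162.5))])
print([proj(f,[*(ST+76*D),209]).round(1).tolist() for f in(a,b)],[proj(f,[*ST,228]).round(1).tolist() for f in(a,b)],[proj(f,[*ST,144]).round(1).tolist() for f in(a,b)])
```

```text
mug side left 9.085714285714285
scene 298
126 .............################.....................
127 .............##############.......................
128 .............############.........................
129 .............##########...........................
130 .............#######..............................
131 ..................................................
132 ..............................###....##...........
133 ............................##.........##.........
134 ...........................##...........#.........
135 ...........................##...........##........
136 ..........................###...........##........
137 ..........................###..........###......##
138 ...........................####.......####..######
139 .....................########################.....
140 ..............#############.############.##.......
141 .........#################################........
142 ........##################################........
143 ......####################################........
144 ......################.....################.......
145 .....####
[... 3439 characters left out ...]
#
200 .........######################..............##########
201 .........######################...............#########
202 ........#######################................########
203 ........#######################..................######
204 ........#######################...................#####
205 .........######################........................
206 .........######################........................
207 ..........#####################........................
208 ..........#####################........................
209 ..........#####################........................
[[301.0, 146.1], [308.1, 196.9]] [[331.2, 135.5], [273.3, 173.5]] [[330.8, 161.9], [275.2, 211.0]]
```

Head seated at its full height, spout parallel to the neighbour's, mug and tumbler unmoved, arm clear.

```bash
python3 -c "
from workcell import bot
print(bot.observe()['t'],bot.close_job())"
```

```text
the job is handed in; nothing more can be done
40.8167 None
```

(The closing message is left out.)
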